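Draw three hex nuts from the bench dispenser and put them on the scale

TASK

Pick up the square parts pan by its handle, hold it under the lip of the dispenser chute and push the gate's press plate up with the pan's rim, so that all three hex nuts slide off the chute into the held pan. Then let the gate drop shut and gently set the pan with the nuts level in the middle of the bench scale's platform and let go. Spill no nut on the bench, and leave the coffee can, the sanding block and the spirit level where they are.

Things in the scene. Friction and masses are not known exactly. Their poses are not given: they have to be found in the camera images.
- dispenser: fixed 45-degree sheet-steel chute on a dark stand, grey stock bin (330 tall) behind. Origin on the bench plumb under the chute's lip (lower end), lip 170 up. Nuts leave towards dispenser -x, which points roughly to world +y. Chute 44 wide inside, 50 outside, walls 30 high, open on top. Base plate (10 thick, 110 wide) from x = 45 to 245, posts from x = 90; space under the lip is open
- lip (a point): middle of the chute floor's edge at the lip, 170 above the bench
- press_plate (a point): underside centre of the gate's press plate, a level aluminium plate 44 (dispenser x) by 80 (y) by 4 thick, below and behind the lip (dispenser x = 12 to 56). Underside 115 above the bench when shut. Thin legs join it to the gate plate (64 wide, 42 tall) that stands across the chute in front of the lip; plate and gate rise and fall together
- gate (a joint): height of the sliding gate in m, 0 = shut, 0.04 = upper stop; 80 g, drops shut by itself. A nut passes under it from about 0.023; 0.028 to 0.035 opens it well. The pan's rim lifts it when one side of the rim is under the press plate and the rest of the mouth is in front of the lip; rim height is then 0.115 + this value
- nut0: steel hex nut, 32 across flats, 37 across corners, 16 thick, about 55 g, the lowest in the chute, against the gate; origin at the centre of one flat face, z its axis
- nut1: hex nut as nut0, second in the chute
- nut2: hex nut as nut0, uppermost in the chute
- pan: loose square aluminium pan, open on top, 110 by 110 outside, 50 high, walls and floor 3, about 0.2 kg. Origin at the centre of the square's underside, z up, x and y along its sides. On its -x side a straight level black handle: a blade 12 wide (y), 24 tall (z = 24 to 48), from the wall to x = -169; a good grip from above is at x = -115, z = 36
- scale: fixed grey bench scale with a square steel platform 150 by 150, platform top 45 above the bench; origin on the bench under the platform's centre; low display panel (30 high) on its +x side
- scale_top (a point): centre of the top of the scale's platform
- coffee_can: bystander: loose metal can with a cap, 76 diameter, 100 tall, origin at the centre of its underside
- sanding_block: bystander: loose block 60 by 100 by 28, origin at the centre of its underside
- level: bystander: loose aluminium spirit level 18 by 230 by 40, long in y, origin at the centre of its underside
Not all that is in view belongs to the job. There is more than one size of the pan; the job needs the larger.

How it is judged:
By the outcome, as a careful person would: the job done as asked, in the order asked, and still so for the second after the job is handed in, with the robot touching nothing.
It also fails if it takes over 54 s, if anything falls off the work surface, if the arm or the gripper's body presses on something with over 40 N, if the wrist force passes 120 N, or if a joint passes its speed limit or range.

ROBOT

A 6-joint arm with a two-finger parallel gripper is mounted at the origin on the work surface. World frame = base frame: x ahead of the robot, y to its left, z up, the work surface at z = 0. Lengths are in mm, angles in rad, forces in N, time in s.
With the tool pointing down it reaches from about 350 to 975 mm from the base axis. Payload 7.1 kg.
Tool frame: the origin (TCP) lies midway between the tips of the shut fingers; the grasp point (between the pads) lies 19 mm behind it; z points along the fingers, y is the line along which they close (so a half turn about z gives the same grasp; the last joint's range is limited). The gripper opens to 88 mm and grips with 3 to 60 N. Pads are 20 mm wide; open, the fingers measure 115 mm over their backs; the gripper's body (75 mm by 178 mm) begins 61 mm behind the grasp point.
Start: joints at [1.293, 0.423, 1.63, -0, 1.089, -0.019], TCP at [159.919, 604.178, 222.675] pointing down, gripper open.
Joint ranges: [-3, 3], [-0.9, 2.11], [0.09, 2.58], [-1.31, 4.45], [0.11, 2.69], [-2.54, 2.54]. Speed limits (rad/s): [2.39, 2.39, 3.01, 3.14, 3.14, 3.14].

INTERFACE

Orientations are given as a rotation vector (axis times angle).
In Python, from workcell import ctrl gives the robot as it stands.
- The arm moves only by the shell command python3 -m pendant 'ROWS'. ROWS is a JSON object of lists of equal length, an entry for each row: "grip": the opening, from -1 (shut) to 1 (fully open); "linear": the shift along the tool's x, y, z in mm, a list of three; "angular": the turn, a rotation vector about the tool's x, y, z in rad, a list of three. In form: {"grip": [grip, ...], "linear": [[tx, ty, tz], ...], "angular": [[ax, ay, az], ...]}. A call has 1 to 12 rows; each row shifts and turns the commanded pose from where the row before left it, along the tool's axes as they then stand; what a row does not reach is not made up. A row lasts 1/12 s, in which the tool goes at most 41.7 mm and 7.16 degrees, less where a joint would pass 70% of its speed; a pose out of reach is approached as far as the arm can. A call with a gripper value outside its range is refused whole. The fingers move at their own pace and stop on an object; the grip force is fixed at half the most. Time passes only in rows, so rows that do not move let the fingers close. It gives the time, the measured TCP pose, the force, the opening and the grip force at its end, in the units of the state.
- ctrl.get_obs(): the state, without advancing time (a new reading comes with each control period).
- ctrl.get_image(name): name is "scene" or "top" or "wrist"; returns the picture (420x560x3 uint8, red, green, blue); there is no depth.
- ctrl.camera_params(name): a dict with "vfov" (degrees; the focal length in pixels is half the picture's height over the tangent of half this angle, whatever the lens; pixels are square), "cx", "cy" (the principal point, pixels), "R" (3x3) and "t" (3): a world point X has camera coordinates R X + t; the wrist camera has in their place "T_tool_cam" (4x4, takes a point from camera to tool coordinates, whose origin is the TCP and whose axes are the flange's). Camera axes: x right, y down, z forward; pixel columns grow to the right and rows downward; lengths in mm; the calibration is good to about 2 mm. A picture is of the moment at which its call begins: read the wrist's pose just before it. camera_params takes no time and is no camera call.
- ctrl.close_job(): hands the job in; it is judged then, once.
The state is a dict: "t": time; "qpos": joint angles; "qvel": joint speeds; "joint_torque": joint torques, N m; "ee_pos": TCP position; "orientation": TCP orientation; "ft_force": force on the tool from outside, world axes, zero at the start; "moment": the same for the moment, N m; "width": finger opening in mm; "grasp_force": force on a finger pad.
Only numpy, scipy, OpenCV 4.12 (cv2) and the standard library are available. Lean on these libraries where they do the work, as an engineer would, in place of code of your own. Each camera call takes 0.05 s, during which the arm holds its last target. There are 200 camera calls.

## Working session

There is one attempt and no reset: what is moved stays moved. The work goes in short steps, Python scripts to look and compute and a shell command to move; the robot and the scene stay as the last step left them, time stands still between calls to the robot, and variables do not carry over. Pictures are saved under pics/ and viewed, at most 10 in all, crops included, and the job is handed in when it is done.

```bash
mkdir -p pics; ls
python3 - <<'E'
from workcell import ctrl
import cv2,numpy as np
o=ctrl.get_obs();print(o['t'],o['ee_pos'],o['orientation'],o['width'])
for n in('scene','top'):
    cv2.imwrite(f'pics/{n}0.png',cv2.cvtColor(ctrl.get_image(n),cv2.COLOR_RGB2BGR))
for n in('scene','top','wrist'):
    print(n,ctrl.camera_params(n))
E
```

```text
pics
0.0 [159.77430265 603.61132013 221.87277619] [-4.05432079e-01 -3.11508626e+00  2.54599592e-03] 87.80773694562617
scene {'vfov': 48.07528376506822, 'cx': 279.66237701971323, 'cy': 206.1338385702817, 'R': array([[-0.04302565,  0.99906924,  0.00307306],
       [ 0.78014071,  0.03551854, -0.62459499],
       [-0.6241228 , -0.02447619, -0.7809428 ]]), 't': array([ -21.03871737, -342.7401057 , 1482.07824452])}
top {'vfov': 44.945435714258025, 'cx': 272.71092876440576, 'cy': 209.2217065186741, 'R': array([[ 0.00564   , -0.99995208,  0.00800216],
       [-0.99605632, -0.00632623, -0.08849734],
       [ 0.08854372, -0.00747148, -0.99604427]]), 't': array([  44.19958391,  572.98129425, 1039.2902418 ])}
wrist {'vfov': 66.19710294272991, 'cx': 282.630436650531, 'cy': 207.85986595067837, 'T_tool_cam': array([[ 8.27862696e-04, -9.68421844e-01, -2.49315958e-01,
         6.89304895e+01],
       [ 9.99999638e-01,  7.53131455e-04,  3.95134929e-04,
        -3.17534061e-01],
       [-1.94889607e-04, -2.49316195e-01,  9.68422117e-01,
        -1.61686597e+02],
       [ 0.00000000e+00,  0.00000000e+00,  0.00000000e+00,
         1.00000000e+00]])}
```

View pics/scene0.png

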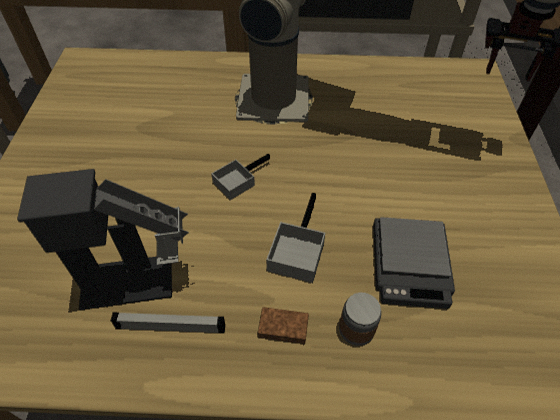

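View pics/top0.png

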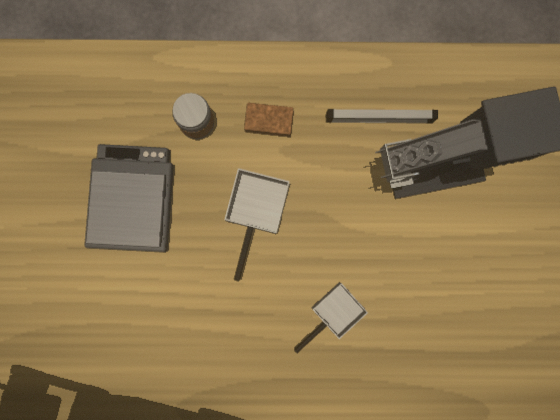

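The scene view shows the dispenser at left, with its lip near (182,212), and the large pan at (296,250). The scale is at (412,250). In the top view the large pan is at (258,202) with its handle ending at (238,279), the scale at (127,207) and the lip near (390,163). I'll enlarge these.

Run:
```python
import cv2,numpy as np
im=cv2.imread('pics/top0.png'); s=cv2.imread('pics/scene0.png')
f=lambda im,x,y,w,h,k:cv2.convertScaleAbs(cv2.resize(im[y:y+h,x:x+w],None,fx=k,fy=k,interpolation=cv2.INTER_CUBIC),alpha=1.6,beta=15)
cv2.imwrite('pics/c1.png',f(im,80,140,220,150,3.6))
a=f(im,370,110,80,100,5);b=f(s,130,180,80,100,5)
cv2.imwrite('pics/c2.png',np.hstack([a,b]))
```

```text
(no output)
```

View pics/c1.png

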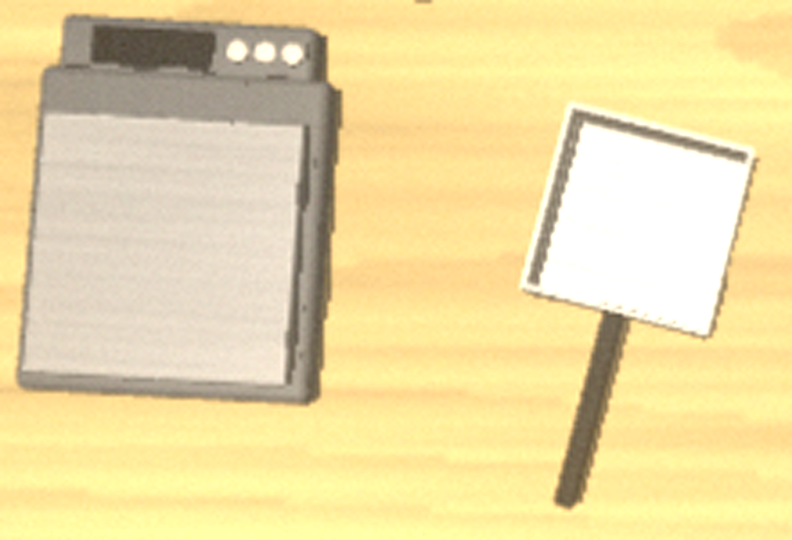

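View pics/c2.png

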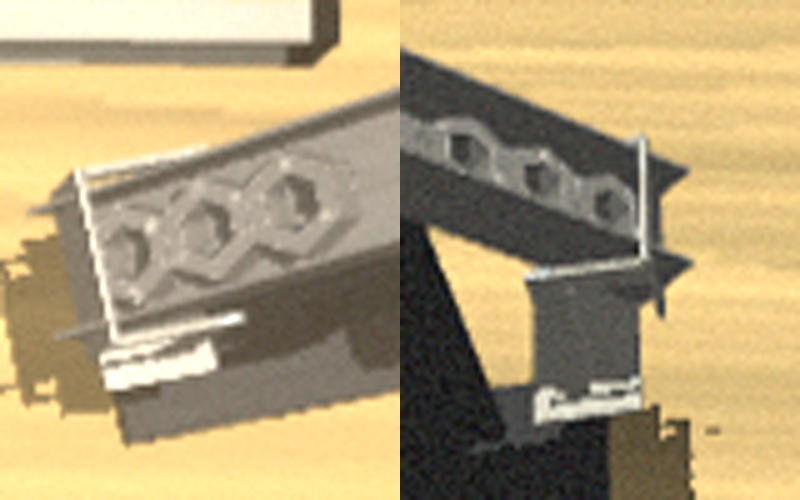

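The crops give clear corners for the pan rim, the platform, the chute wall tips and the gate's top edge. I'll convert them to world positions and check the sizes.

```bash
cat > h.py <<'E'
import numpy as np
from workcell import ctrl
def cam(n):
    p=ctrl.camera_params(n); return p,210/np.tan(np.radians(p['vfov']/2))
def ray(n,u,v):
    p,f=cam(n); d=np.array([(u-p['cx'])/f,(v-p['cy'])/f,1]); R,t=np.array(p['R']),np.array(p['t'])
    return -R.T@t, R.T@d
def atz(n,u,v,z):
    c,d=ray(n,u,v); return c+d*(z-c[2])/d[2]
def tri(a,b):
    c1,d1=ray('top',*a);c2,d2=ray('scene',*b)
    s=np.linalg.lstsq(np.c_[d1,-d2],c2-c1,rcond=None)[0]
    p,q=c1+s[0]*d1,c2+s[1]*d2; return (p+q)/2,np.linalg.norm(p-q)
E
cat > m.py <<'E'
from h import *
np.set_printoptions(precision=1,suppress=True)
c1=lambda x,y:(80+x/3.6,140+y/3.6)
def sq(pts,z,name):
    P=np.array([atz('top',*c1(*p),z) for p in pts]);print(name,P[:,:2].tolist() and P.mean(0),'sides',[np.linalg.norm(P[i]-P[i-1]) for i in range(4)])
    for i in range(4):
        d=P[i]-P[i-1];print('   ang',np.degrees(np.arctan2(d[1],d[0])))
sq([(570,103),(757,152),(708,338),(521,291)],50,'pan')
print('handle end',atz('top',*c1(567,505),48),'base',atz('top',*c1(617,313),48))
sq([(42,112),(306,124),(288,384),(20,372)],45,'scale')
ct=lambda x,y:(370+x/5,110+y/5); cs=lambda x,y:(130+(x-400)/5,180+y/5)
for n,a,b in [('tip far',(55,337),(690,172)),('tip near',(28,210),(690,262)),('gate far',(112,342),(643,135)),('gate near',(78,172),(643,262)),]:
    print(n,*tri(ct(*a),cs(*b)))
for n,a,z in [('tipfar',(55,337),191),('tipnear',(28,210),191),]: print(n,atz('top',*ct(*a),z))
for n,a in [('pp1',(103,358)),('pp2',(215,343)),('pp3',(218,368)),('pp4',(108,390))]: print(n,atz('top',*ct(*a),117))
E
python3 m.py
```

```text
pan [586.7  79.1  50. ] sides [np.float64(111.23155776694549), np.float64(110.67335740018724), np.float64(109.95685237860364), np.float64(109.36037336972608)]
   ang -13.7972569122588
   ang -104.42818094060603
   ang 165.5220504511968
   ang 76.23616256856081
handle end [425.7 118.3  48. ] base [534.   91.2  48. ]
scale [570.2 349.9  45. ] sides [np.float64(149.08578079121037), np.float64(151.5064202413484), np.float64(149.0676630961477), np.float64(151.8533744812131)]
   ang -2.654021221310163
   ang -92.23533292257397
   ang 177.47928575467398
   ang 87.77069885082128
tip far [ 616.5 -141.8  187. ] 5.567578189541426
tip near [ 662.2 -133.2  188.6] 3.952687350691593
gate far [ 612.2 -158.4  204.6] 4.623015118810662
gate near [ 673.  -147.8  202.9] 4.481974782685887
tipfar [ 616.1 -143.8  191. ]
tipnear [ 662.  -134.7  191. ]
pp1 [ 619.5 -178.7  117. ]
pp2 [ 625.6 -222.1  117. ]
pp3 [ 615.9 -223.1  117. ]
pp4 [ 607.  -180.4  117. ]
```

The sizes agree: pan sides 109–111, platform 149–152, gate 62 of 64, chute wall tips at z≈187–191. The press plate corners also fall where they should. Derived poses:
- **Pan:** (587,79), yaw -14°
- **Scale:** (570,350), yaw -2.4°
- **Lip:** about (643,-160), dispenser tilted 10.5°

Next I'll work out the move to the handle.

```bash
cat > go.py <<'E'
import sys
from h import *
from scipy.spatial.transform import Rotation as Ro
np.set_printoptions(precision=2,suppress=True)
x,y,z,yaw=map(float,sys.argv[1:5])   # TCP target, yaw of pan x axis (deg); tool x = -pan x
o=ctrl.get_obs(); R=Ro.from_rotvec(o['orientation'])
c,s=np.cos(np.radians(yaw)),np.sin(np.radians(yaw))
T=Ro.from_matrix(np.array([[-c,-s,0],[-s,c,0],[0,0,-1]]).T)
print('t',o['t'],'at',o['ee_pos'],'lin',R.inv().apply(np.array([x,y,z])-o['ee_pos']),'ang',(R.inv()*T).as_rotvec(),'lin after turn',T.inv().apply(np.array([x,y,z])-o['ee_pos']),'w',o['width'],'g',o['grasp_force'],'F',o['ft_force'],'M',o['moment'])
E
python3 go.py 494.5 102.1 120 -14
```

```text
t 0.1 at [159.76 603.72 221.97] lin [-451.94 -399.15  102.53] ang [-0.   -0.   -0.01] lin after turn [-446.16 -405.74  101.97] w 87.59113268845489 g 0.0 F [-0.69  1.13 -0.03] M [0.01 0.01 0.02]
```

```bash
python3 -m pendant '{"grip":[1,1,1,1,1,1,1,1,1,1,1,1],"linear":[[-15,-13,0],[-25,-22,0],[-25,-22,0],[-25,-22,0],[-25,-22,0],[-25,-22,0],[-25,-22,0],[-25,-22,0],[-25,-22,0],[-25,-22,0],[-25,-22,0],[-25,-22,0]],"angular":[[0,0,-0.013],[0,0,0],[0,0,0],[0,0,0],[0,0,0],[0,0,0],[0,0,0],[0,0,0],[0,0,0],[0,0,0],[0,0,0],[0,0,0]]}'; python3 -m pendant '{"grip":[1,1,1,1,1,1,1,1,1],"linear":[[-25,-22,10],[-25,-22,13],[-25,-22,13],[-25,-22,13],[-25,-22,13],[-20,-20,13],[-10,-11,13],[0,0,7],[0,0,7]],"angular":[[0,0,0],[0,0,0],[0,0,0],[0,0,0],[0,0,0],[0,0,0],[0,0,0],[0,0,0],[0,0,0]]}'; python3 go.py 494.5 102.1 120 -14
```

```text
t: 1.1
ee_pos: [379.4, 284.6, 222.6]
orientation: [-0.385, -3.118, 0.0]
ft_force: [0.6, 0.8, -0.1]
width: 87.9
grasp_force: 0.0
t: 1.85
ee_pos: [494.7, 111.0, 119.8]
orientation: [-0.388, -3.116, 0.0]
ft_force: [0.1, 0.2, -0.6]
width: 87.7
grasp_force: 0.0
t 1.85 at [494.65 111.04 119.76] lin [-2.05 -8.7  -0.24] ang [-0. -0. -0.] lin after turn [-2.02 -8.71 -0.24] w 87.7376498173545 g 0.0 F [ 0.1   0.16 -0.59] M [0.01 0.04 0.02]
```

The opening leaves about ±38 mm around the handle, so I'm descending and gripping.

```bash
python3 -m pendant '{"grip":[1,1,1,1,1,1,1,1,-1,-1,-1,-1],"linear":[[-2,-9,10],[0,0,16],[0,0,16],[0,0,16],[0,0,16],[0,0,14],[0,0,10],[0,0,5],[0,0,0],[0,0,0],[0,0,0],[0,0,0]],"angular":[[0,0,0],[0,0,0],[0,0,0],[0,0,0],[0,0,0],[0,0,0],[0,0,0],[0,0,0],[0,0,0],[0,0,0],[0,0,0],[0,0,0]]}';python3 -m pendant '{"grip":[-1,-1,-1,-1,-1,-1],"linear":[[0,0,0],[0,0,0],[0,0,0],[0,0,0],[0,0,0],[0,0,0]],"angular":[[0,0,0],[0,0,0],[0,0,0],[0,0,0],[0,0,0],[0,0,0]]}'; python3 go.py 494.5 102.1 17 -14
```

```text
t: 2.85
ee_pos: [495.3, 102.6, 18.4]
orientation: [0.385, 3.117, 0.001]
ft_force: [0.2, -0.1, -0.4]
width: 64.6
grasp_force: 0.0
t: 3.35
ee_pos: [494.8, 102.4, 17.7]
orientation: [0.385, 3.118, 0.0]
ft_force: [0.6, -0.4, -0.1]
width: 24.9
grasp_force: 0.0
t 3.35 at [494.76 102.43  17.71] lin [ 0.17 -0.38  0.71] ang [ 0.  0. -0.] lin after turn [ 0.17 -0.38  0.71] w 24.87125458421784 g 0.0 F [ 0.55 -0.43 -0.1 ] M [0.01 0.03 0.02]
```

```bash
python3 -m pendant '{"grip":[-1,-1,-1,-1,-1,-1],"linear":[[0,0,0],[0,0,0],[0,0,0],[0,0,0],[0,0,0],[0,0,0]],"angular":[[0,0,0],[0,0,0],[0,0,0],[0,0,0],[0,0,0],[0,0,0]]}';python3 -m pendant '{"grip":[-1,-1,-1,-1,-1,-1,-1,-1],"linear":[[0,0,-2],[0,0,-5],[0,0,-6],[0,0,-6],[0,0,-6],[0,0,-5],[0,0,0],[0,0,0]],"angular":[[0,0,0],[0,0,0],[0,0,0],[0,0,0],[0,0,0],[0,0,0],[0,0,0],[0,0,0]]}'; python3 go.py 545.7 -155.2 47 10.5
python3 - <<'E'
from workcell import ctrl
import cv2,numpy as np
s=ctrl.get_image('scene');w=ctrl.get_image('wrist')
c=cv2.resize(s[170:300,200:360],None,fx=3,fy=3)
im=np.hstack([c[:390,:],cv2.resize(w,None,fx=.57,fy=.57)[:390][:, :319] if 0 else cv2.copyMakeBorder(cv2.resize(w,(312,234)),0,156,0,0,cv2.BORDER_CONSTANT)])
cv2.imwrite('pics/g1.png',cv2.convertScaleAbs(im[:,:,::-1],alpha=1.5))
E
```

```text
t: 3.85
ee_pos: [494.7, 102.4, 17.6]
orientation: [-0.385, -3.118, 0.0]
ft_force: [0.3, 1.5, 0.0]
width: 11.9
grasp_force: 30.0
t: 4.52
ee_pos: [495.1, 102.5, 48.2]
orientation: [0.385, 3.117, 0.0]
ft_force: [0.3, 0.4, -3.3]
width: 11.7
grasp_force: 30.0
t 4.5167 at [495.07 102.49  48.2 ] lin [-111.82 -237.62    1.21] ang [ 0.    0.   -0.43] lin after turn [  -2.82 -262.6     1.2 ] w 11.749515599330659 g 29.980851709842682 F [ 0.31  0.36 -3.27] M [-0.    0.19  0.02]
```

View pics/g1.png

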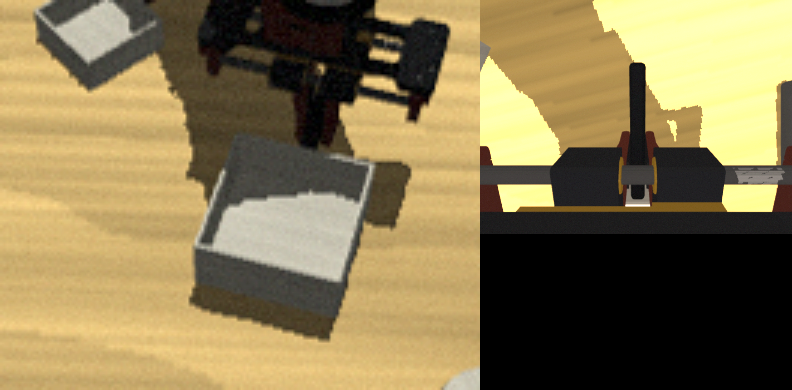

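The pan is gripped (width 11.7, 30 N) and held clear of the bench, and the wrist view shows the handle centred. I'll check droop from the rim corners in the scene view: (197,248), (343,280), (373,163), (235,135) in the crop.

```bash
cat > droop.py <<'E'
from h import *
from scipy.optimize import least_squares
from scipy.spatial.transform import Rotation as Ro
# fit pan pose (distance along handle d, pitch about the grip's y, yaw error) to rim corners seen in a camera
def proj(n,X):
    p,f=cam(n); c=np.array(p['R'])@X+p['t']; return np.array([p['cx']+f*c[0]/c[2],p['cy']+f*c[1]/c[2]])
def fit(n,pix,order,obs):
    Rt=Ro.from_rotvec(obs['orientation']); g=obs['ee_pos']+Rt.apply([0,0,-19])
    Rp=Rt*Ro.from_matrix(np.diag([-1,1,-1]))
    def X(q,l): return g+(Rp*Ro.from_euler('yz',[q[1],q[2]])).apply(np.array(l)-[-95+q[0],0,36+q[3]])
    L=[(55*a,55*b,50) for a,b in order]
    w=[.25,50,50,.5]
    r=least_squares(lambda q:np.r_[np.concatenate([proj(n,X(q,l))-p for l,p in zip(L,pix)]),q[3]*.5,q[0]*.2],[0,0,0,0])
    q=r.x; print('d',q[0],'pitch deg(+ = nose down)',np.degrees(q[1]),'yaw',np.degrees(q[2]),'z',q[3],'res',np.abs(r.fun).max(),'centre',X(q,(0,0,0)),'corners z',[X(q,l)[2].round(1) for l in L])
E
python3 - <<'E'
from droop import *
o=ctrl.get_obs()
fit('scene',[(200+x/3,170+y/3) for x,y in[(197,248),(343,280),(373,163),(235,135)]],[(1,-1),(1,1),(-1,1),(-1,-1)],o)
E
```

```text
d -3.9458231054819555 pitch deg(+ = nose down) -0.6044742383198852 yaw 2.0703342123789037 z 0.8218091470126606 res 0.7891646210963912 centre [591.77600638  81.74037119  30.87115128] corners z [np.float64(81.4), np.float64(81.4), np.float64(80.3), np.float64(80.3)]
```

No droop (about 0.6°). Now I turn and travel in low under the press plate, with the rim at about 81.

```bash
python3 -m pendant '{"grip":[-1,-1,-1,-1,-1,-1,-1,-1,-1,-1,-1,-1],"linear":[[0,0,0],[0,0,0],[0,0,0],[0,0,0],[0,0,0],[0,0,0],[0,0,0],[0,-10,0],[0,-18,0],[0,-20,0],[0,-20,0],[0,-20,0]],"angular":[[0,0,-0.04],[0,0,-0.08],[0,0,-0.08],[0,0,-0.08],[0,0,-0.08],[0,0,-0.07],[0,0,0],[0,0,0],[0,0,0],[0,0,0],[0,0,0],[0,0,0]]}';python3 -m pendant '{"grip":[-1,-1,-1,-1,-1,-1,-1,-1,-1,-1],"linear":[[0,-20,0],[0,-20,0],[0,-20,0],[0,-20,0],[0,-20,0],[0,-20,0],[0,-15,0],[-3,-10,0],[0,0,0],[0,0,0]],"angular":[[0,0,0],[0,0,0],[0,0,0],[0,0,0],[0,0,0],[0,0,0],[0,0,0],[0,0,0],[0,0,0],[0,0,0]]}'; python3 go.py 545.7 -155.2 47 10.5
python3 - <<'E'
from workcell import ctrl
import cv2,numpy as np
s=ctrl.get_image('scene');w=ctrl.get_image('top')
a=cv2.resize(s[170:320,110:270],None,fx=2.5,fy=2.5,interpolation=2);b=cv2.resize(w[110:260,340:500],None,fx=2.5,fy=2.5,interpolation=2)
cv2.imwrite('pics/g2.png',cv2.convertScaleAbs(np.hstack([a,b])[:,:,::-1],alpha=1.8))
E
```

```text
t: 5.62
ee_pos: [510.8, 14.5, 47.5]
orientation: [0.286, -3.128, 0.0]
ft_force: [0.6, 0.1, -2.7]
width: 11.8
grasp_force: 30.0
t: 6.45
ee_pos: [540.3, -126.4, 47.5]
orientation: [0.286, -3.128, -0.0]
ft_force: [0.0, 0.6, -2.4]
width: 11.7
grasp_force: 30.0
t 6.45 at [ 540.26 -126.41   47.48] lin [ -0.13 -29.3    0.47] ang [ 0. -0. -0.] lin after turn [ -0.11 -29.3    0.48] w 11.681821579040887 g 29.98671054840088 F [ 0.01  0.62 -2.42] M [-0.01  0.2  -0.06]
```

View pics/g2.png

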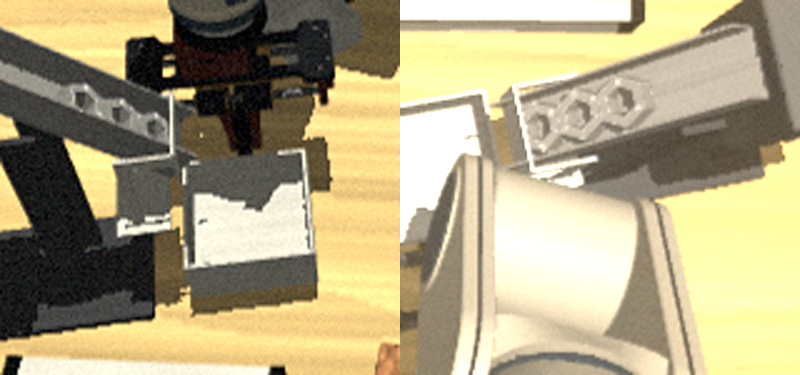

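The left half shows the pan 20–30 mm in front of the press plate, its mouth corners at (184,158), (303,150), (315,258) and (188,268) in the crop. On the right, the pan edge is parallel to the gate. I'll fit the pan pose.

Run:
```python
from droop import *
np.set_printoptions(precision=1,suppress=True)
o=ctrl.get_obs()
fit('scene',[(110+x/2.5,170+y/2.5) for x,y in[(184,160),(303,151),(315,258),(188,268)]],[(-1,-1),(-1,1),(1,1),(1,-1)],o)
print('corner(+,-) top',atz('top',340+485/2.5,110+92/2.5,81))
c=np.array([o['ee_pos'][0],o['ee_pos'][1]])+97*np.array([.983,.182])
print('pred centre',c,'pred corner',c+55*np.array([.983,.182])-55*np.array([-.182,.983]))
# in dispenser frame
lip=np.array([643.3,-160.5]);ex=np.array([.182,-.983]);ey=np.array([.983,.182])
print('centre in disp',(c-lip)@ex,(c-lip)@ey)
```

```text
d -0.3176412387053738 pitch deg(+ = nose down) 4.0838697270438535 yaw 0.1743815236272497 z 0.740140759095873 res 1.5714187558039043 centre [ 630.7 -108.2   23. ] corners z [np.float64(76.8), np.float64(76.8), np.float64(68.9), np.float64(68.8)]
corner(+,-) top [ 697.5 -478.2   81. ]
pred centre [ 635.2 -107.8] pred corner [ 699.3 -151.9]
centre in disp -53.284805966540496 1.6212240469450516
```

```bash
python3 -m pendant '{"grip":[-1,-1,-1,-1,-1,-1,-1,-1,-1],"linear":[[0,-5,0],[0,-10,0],[0,-10,0],[0,-5,-2],[0,0,-6],[0,0,-6],[0,0,-6],[0,0,0],[0,0,0]],"angular":[[0,0,0],[0,0,0],[0,0,0],[0,0,0],[0,0,0],[0,0,0],[0,0,0],[0,0,0],[0,0,0]]}'; python3 go.py 545.7 -155.2 67 10.5
python3 - <<'E'
from workcell import ctrl
import cv2,numpy as np
s=ctrl.get_image('scene')
a=cv2.resize(s[190:300,140:260],None,fx=5,fy=5,interpolation=2)
cv2.imwrite('pics/g3.png',cv2.convertScaleAbs(a[:,:,::-1],alpha=1.8))
E
```

```text
t: 7.3
ee_pos: [546.2, -155.4, 68.4]
orientation: [-0.289, 3.127, -0.001]
ft_force: [-0.1, -0.2, -3.1]
width: 11.6
grasp_force: 30.0
t 7.3 at [ 546.2  -155.45   68.43] lin [0.45 0.34 1.43] ang [-0.  0.  0.] lin after turn [0.45 0.34 1.43] w 11.595495016834125 g 29.98533546924591 F [-0.06 -0.15 -3.09] M [ 0.06  0.25 -0.06]
```

View pics/g3.png

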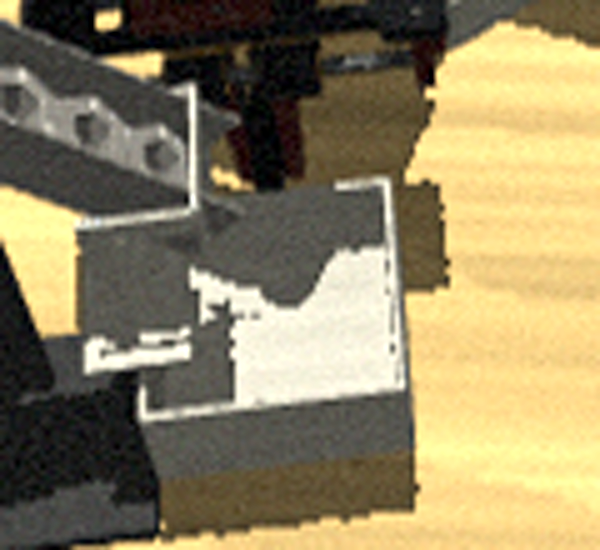

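The pan's left wall is now behind and below the press plate, whose lit front edge is at (85–190,350). Rim corners are visible at (142,416), (406,388) and (388,180). I'll fit pitch and roll and check the plate overlap.

Run:
```python
from droop import *
np.set_printoptions(precision=1,suppress=True)
o=ctrl.get_obs()
px=lambda x,y:np.array([140+x/5,190+y/5])
fit('scene',[px(142,416),px(406,388),px(388,180)],[(1,-1),(1,1),(-1,1)],o)
g=o['ee_pos']+[0,0,19];yaw=np.radians(10.5)
for p in (0,2,4):
    R=Ro.from_euler('z',yaw)*Ro.from_euler('y',np.radians(p))
    print('pitch',p,[(5*(proj('scene',g+R.apply(np.array(l)-[-97,0,36]))-[140,190])).round(0).tolist() for l in[(55,-55,50),(55,55,50),(-55,55,50),(55,-55,0),(55,55,0)]])
lip=np.array([643.3,-160.5,0]);ex=np.array([.182,-.983,0]);ey=np.array([.983,.182,0])
print('plate top front/back',[(5*(proj('scene',lip+a*ex+b*ey+[0,0,c])-[140,190])).round(0).tolist() for a in(12,56) for b,c in((40,119),(40,115),(-40,119))])
for a in (0,-21): print([(5*(proj('scene',lip+a*ex+b*ey+[0,0,170-a])-[140,190])).round(0).tolist() for b in(25,-25)])
```

```text
d -3.1392295244363275 pitch deg(+ = nose down) 0.1112082729019236 yaw 0.8394171737344386 z 0.7948482085858088 res 1.0526748892928879 centre [ 642.1 -136.    50.1] corners z [np.float64(100.1), np.float64(100.0), np.float64(100.2)]
pitch 0 [[132.0, 416.0], [400.0, 385.0], [385.0, 173.0], [154.0, 477.0], [411.0, 445.0]]
pitch 2 [[134.0, 424.0], [402.0, 392.0], [385.0, 176.0], [156.0, 480.0], [412.0, 449.0]]
pitch 4 [[137.0, 431.0], [403.0, 399.0], [386.0, 179.0], [158.0, 483.0], [413.0, 452.0]]
plate top front/back [[174.0, 352.0], [176.0, 357.0], [174.0, 195.0], [65.0, 365.0], [67.0, 370.0], [70.0, 207.0]]
[[183.0, 248.0], [182.0, 149.0]]
[[228.0, 211.0], [226.0, 112.0]]
```

The pan is level and its wall sits at about dispenser x≈30, inside the plate's 12–56 range. I'm lifting 46 mm to open the gate about 0.031, then holding while the nuts slide.

```bash
python3 -m pendant '{"grip":[-1,-1,-1,-1,-1,-1,-1,-1,-1,-1,-1,-1],"linear":[[0,0,-4],[0,0,-6],[0,0,-8],[0,0,-8],[0,0,-8],[0,0,-7],[0,0,-5],[0,0,0],[0,0,0],[0,0,0],[0,0,0],[0,0,0]],"angular":[[0,0,0],[0,0,0],[0,0,0],[0,0,0],[0,0,0],[0,0,0],[0,0,0],[0,0,0],[0,0,0],[0,0,0],[0,0,0],[0,0,0]]}'; python3 -m pendant '{"grip":[-1,-1,-1,-1,-1,-1,-1,-1],"linear":[[0,0,0],[0,0,0],[0,0,0],[0,0,0],[0,0,0],[0,0,0],[0,0,0],[0,0,0]],"angular":[[0,0,0],[0,0,0],[0,0,0],[0,0,0],[0,0,0],[0,0,0],[0,0,0],[0,0,0]]}'; python3 go.py 545.7 -155.2 114 10.5
python3 - <<'E'
from workcell import ctrl
import cv2,numpy as np
s=ctrl.get_image('scene')
a=cv2.resize(s[170:280,130:260],None,fx=5,fy=5,interpolation=2)
cv2.imwrite('pics/g4.png',cv2.convertScaleAbs(a[:,:,::-1],alpha=1.8))
E
```

```text
t: 8.35
ee_pos: [545.3, -155.5, 113.1]
orientation: [0.289, -3.127, -0.001]
ft_force: [1.8, 1.2, -7.2]
width: 11.9
grasp_force: 30.0
t: 9.02
ee_pos: [545.9, -155.6, 113.7]
orientation: [-0.289, 3.128, -0.0]
ft_force: [-0.2, -0.2, -4.4]
width: 12.2
grasp_force: 30.0
t 9.0167 at [ 545.87 -155.58  113.72] lin [ 0.09  0.4  -0.28] ang [-0.  0.  0.] lin after turn [ 0.09  0.4  -0.28] w 12.235763255733408 g 29.999426007270813 F [-0.18 -0.2  -4.41] M [0.04 0.32 0.03]
```

View pics/g4.png

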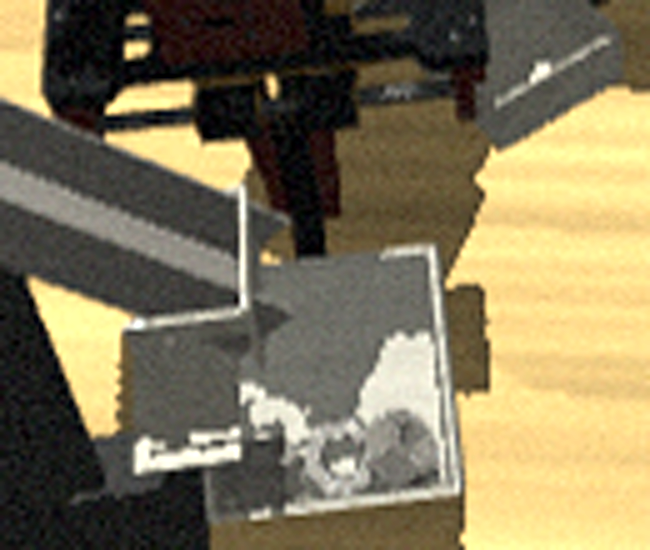

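The chute is empty. Two nuts show in the pan near its front side at (345,460) and (405,445); the third may be hidden by the gate leg at about (270,450). I'll check the pan's pitch.

Run:
```python
from droop import *
o=ctrl.get_obs()
px=lambda x,y:np.array([130+x/5,170+y/5])
fit('scene',[px(208,522),px(460,490),px(436,243)],[(1,-1),(1,1),(-1,1)],o)
g=o['ee_pos']+[0,0,19];yaw=np.radians(10.5)
for p in (0,2,4,6,8,10):
    R=Ro.from_euler('z',yaw)*Ro.from_euler('y',np.radians(p))
    print('pitch',p,[(5*(proj('scene',g+R.apply(np.array(l)-[-97,0,36]))-[130,170])+[9,0]).round(0).tolist() for l in[(55,-55,50),(55,55,50),(-55,55,50)]])
f=[]
```

```text
d 1.0124033853886134 pitch deg(+ = nose down) 40.88399620533071 yaw 0.5906507174344539 z 0.060908111646068026 res 0.9647364793661382 centre [ 592.39579234 -146.404903     43.90166124] corners z [np.float64(45.7), np.float64(45.7), np.float64(117.7)]
pitch 0 [[169.0, 457.0], [448.0, 425.0], [433.0, 210.0]]
pitch 2 [[172.0, 465.0], [449.0, 433.0], [433.0, 213.0]]
pitch 4 [[174.0, 473.0], [451.0, 440.0], [434.0, 216.0]]
pitch 6 [[177.0, 480.0], [452.0, 447.0], [434.0, 219.0]]
pitch 8 [[179.0, 486.0], [453.0, 454.0], [434.0, 221.0]]
pitch 10 [[182.0, 492.0], [454.0, 460.0], [435.0, 224.0]]
```

The fit says the handle has slipped in the pads: the pan hangs about 40° nose down, the nuts are against its front wall, and the gate is already shut. The rim is below the press plate there (about 101 at its edge) and the nose is about 8 mm above the bench. I'll withdraw smoothly from under the dispenser, rise, and then look.

```bash
python3 -m pendant '{"grip":[-1,-1,-1,-1,-1,-1,-1,-1,-1,-1,-1,-1],"linear":[[0,3,0],[0,7,0],[0,11,0],[0,14,0],[0,14,0],[0,14,0],[0,14,0],[0,14,0],[0,14,0],[0,11,0],[0,7,-2],[0,3,-4]],"angular":[[0,0,0],[0,0,0],[0,0,0],[0,0,0],[0,0,0],[0,0,0],[0,0,0],[0,0,0],[0,0,0],[0,0,0],[0,0,0],[0,0,0]]}'; python3 -m pendant '{"grip":[-1,-1,-1,-1,-1,-1,-1],"linear":[[0,0,-6],[0,0,-8],[0,0,-8],[0,0,-6],[0,0,-4],[0,0,0],[0,0,0]],"angular":[[0,0,0],[0,0,0],[0,0,0],[0,0,0],[0,0,0],[0,0,0],[0,0,0]]}'; python3 go.py 545.7 -155.2 114 10.5
python3 - <<'E'
from droop import *
import cv2
o=ctrl.get_obs();s=ctrl.get_image('scene');c=proj('scene',o['ee_pos']+[60,11,0]).astype(int);print('crop',c-[65,50])
a=cv2.resize(s[c[1]-50:c[1]+70,c[0]-65:c[0]+65],None,fx=4.6,fy=4.6,interpolation=2)
b=cv2.resize(s[180:290,130:200],None,fx=2.5,fy=2.5)
a[:275,598-175:598]=b
cv2.imwrite('pics/g5.png',cv2.convertScaleAbs(a[:,:,::-1],alpha=1.9))
E
```

```text
t: 10.07
ee_pos: [522.1, -30.3, 119.5]
orientation: [0.291, -3.127, -0.0]
ft_force: [-0.4, -0.2, -4.1]
width: 12.0
grasp_force: 30.0
t: 10.65
ee_pos: [522.9, -32.0, 152.0]
orientation: [-0.288, 3.128, -0.0]
ft_force: [0.4, 0.4, -4.9]
width: 12.2
grasp_force: 30.0
t 10.65 at [522.94 -31.98 152.04] lin [   0.16 -125.3    38.06] ang [-0.  0.  0.] lin after turn [   0.08 -125.31   38.04] w 12.234322307965307 g 29.999277591705322 F [ 0.41  0.42 -4.93] M [-0.    0.32 -0.02]
crop [183 163]
```

View pics/g5.png

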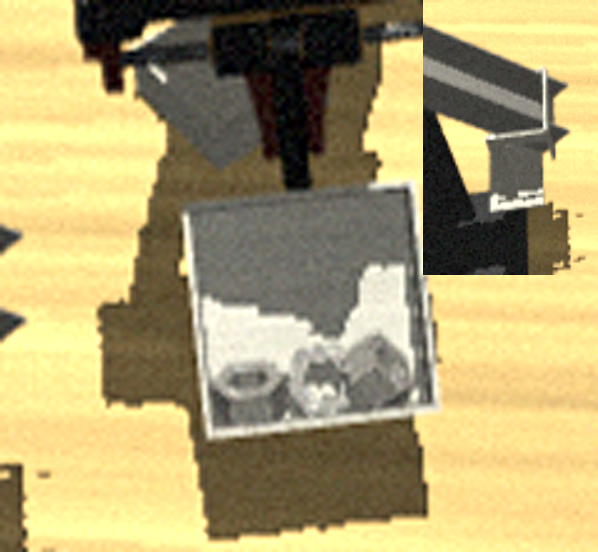

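All three nuts are in the pan along its front wall, the chute is empty and the gate is shut. Rim corners are at (185,210), (412,185), (438,408) and (208,437). I'll fit the tilt.

Run:
```python
from droop import *
o=ctrl.get_obs()
px=lambda x,y:np.array([183+x/4.6,163+y/4.6])
P=[px(185,210),px(412,185),px(438,408),px(208,437)]
fit('scene',P,[(-1,-1),(-1,1),(1,1),(1,-1)],o)
```

```text
d -0.8344114784966041 pitch deg(+ = nose down) 48.58378606973279 yaw 0.9130177412494827 z 0.03810689032594012 res 1.0078660159396122 centre [558.29119306 -24.69412299  74.96723572] corners z [np.float64(149.3), np.float64(149.3), np.float64(66.8), np.float64(66.8)]
```

The tilt is about 45°. I'll rotate the tool about its y axis, nose up, to bring the pan nearly level.

```bash
python3 -m pendant '{"grip":[-1,-1,-1,-1,-1,-1,-1,-1,-1,-1,-1,-1],"linear":[[0,0,0],[0,0,0],[0,0,0],[0,0,0],[0,0,0],[0,0,0],[0,0,0],[0,0,0],[0,0,0],[0,0,0],[0,0,0],[0,0,0]],"angular":[[0,-0.03,0],[0,-0.06,0],[0,-0.08,0],[0,-0.08,0],[0,-0.08,0],[0,-0.08,0],[0,-0.08,0],[0,-0.08,0],[0,-0.06,0],[0,-0.04,0],[0,-0.02,0],[0,0,0]]}'; python3 go.py 545.7 -155.2 114 10.5
python3 - <<'E'
from droop import *
import cv2
o=ctrl.get_obs();s=ctrl.get_image('scene');c=proj('scene',o['ee_pos']+[60,11,0]).astype(int);print('crop',c-[65,50],o['qpos'])
cv2.imwrite('pics/g6.png',s[:,:,::-1])
# print a coarse brightness check: pan rim pixels predicted for pitch 0..40
Rt=Ro.from_rotvec(o['orientation']);g=o['ee_pos']+Rt.apply([0,0,-19])
gray=cv2.GaussianBlur(cv2.cvtColor(s,cv2.COLOR_RGB2GRAY),(3,3),0).astype(float)
e=np.hypot(cv2.Sobel(gray,6,1,0),cv2.Sobel(gray,6,0,1))
best=[]
yaw=np.radians(11)
for p in np.arange(-15,50,1.):
  for d in(-99,-96):
    R=Ro.from_euler('z',yaw)*Ro.from_euler('y',np.radians(p)); C=[g+R.apply(np.array(l)-[d,0,36]) for l in[(-55,-55,50),(-55,55,50),(55,55,50),(55,-55,50)]]
    for dx in(0,1,2,3):
     for dy in (-1,0,1):
      v=[]
      for i,j in((0,3),(1,2),(3,2)):
        for k in np.linspace(.05,.95,25):
            u=proj('scene',C[i]*(1-k)+C[j]*k);v.append(e[int(round(u[1]+dy)),int(round(u[0]+dx))])
      best.append((np.mean(v),p,d,dx,dy))
best.sort(reverse=True);print(best[:8])
E
```

```text
t: 11.7
ee_pos: [534.3, -5.3, 191.0]
orientation: [-0.206, 2.536, 0.017]
ft_force: [-1.0, 0.1, -4.7]
width: 11.7
grasp_force: 30.0
t 11.7 at [534.28  -5.27 190.96] lin [  55.43 -147.3    61.34] ang [-0.04  0.6  -0.02] lin after turn [  16.09 -149.5    76.96] w 11.748109465437809 g 29.99899595975876 F [-0.96  0.07 -4.72] M [-0.02  1.12  0.07]
crop [194 157] [-0.09710088  0.18746013  2.24554026  0.75143649  0.16466549 -2.54073459]Traceback (most recent call last):
  File "<stdin>", line 19, in <module>
  File "droop.py", line 6, in proj
    p,f=cam(n); c=np.array(p['R'])@X+p['t']; return np.array([p['cx']+f*c[0]/c[2],p['cy']+f*c[1]/c[2]])
        ~~~^^^
  File "h.py", line 4, in cam
    p=ctrl.camera_params(n); return p,210/np.tan(np.radians(p['vfov']/2))
ValueError: time passes only in moves, steps and waits
```

The tilt ran into joint 5/6 limits and the tool drifted, so I'm backing out of it gently. I'll level the pan by contact on the platform instead: touch the nose down, then lower the handle while drawing it back.

```bash
python3 -m pendant '{"grip":[-1,-1,-1,-1,-1,-1,-1,-1,-1,-1,-1,-1],"linear":[[0,0,0],[0,0,0],[0,0,0],[0,0,0],[0,0,0],[0,0,0],[0,0,0],[0,0,0],[0,0,0],[0,0,0],[0,0,0],[0,0,0]],"angular":[[0,0.02,0],[0,0.04,0],[0,0.06,0],[0,0.06,0],[0,0.06,0],[0,0.06,0],[0,0.06,0],[0,0.06,0],[0,0.06,0],[0,0.06,0],[0,0.05,0],[0,0.02,0]]}'; python3 go.py 474.3 354 200 -2.4;  python3 - <<'E'
from workcell import ctrl
print(ctrl.get_obs()['qpos'])
E
```

```text
t: 12.75
ee_pos: [535.7, -6.0, 190.2]
orientation: [0.236, -3.122, 0.052]
ft_force: [0.6, 0.2, -4.4]
width: 11.8
grasp_force: 30.0
t 12.75 at [535.67  -6.03 190.21] lin [  6.83 364.65 -21.54] ang [-0.03 -0.01  0.19] lin after turn [ 76.39 357.14  -9.79] w 11.759611581417515 g 29.999310672283173 F [ 0.55  0.22 -4.36] M [0.1  0.12 0.07]
[-0.01381665  0.33890741  1.84899086 -0.0414763   0.96094628 -1.71139634]
```

```bash
python3 -m pendant '{"grip":[-1,-1,-1,-1,-1,-1],"linear":[[0,0,-4],[0,0,-6],[0,0,-6],[0,0,-6],[0,0,-3],[0,0,0]],"angular":[[-0.01,0,0.04],[-0.01,0,0.05],[-0.01,-0.01,0.05],[0,0,0.04],[0,0,0.01],[0,0,0]]}'; python3 go.py 545 351 215 -2.4
```

```text
t: 13.25
ee_pos: [534.8, -5.6, 215.9]
orientation: [0.062, 3.138, -0.005]
ft_force: [0.8, -0.1, -4.0]
width: 11.9
grasp_force: 30.0
t 13.25 at [534.78  -5.61 215.87] lin [  3.8  356.74  -0.18] ang [-0.  0.  0.] lin after turn [  4.72 356.73   0.87] w 11.865116485255731 g 29.99948501586914 F [ 0.79 -0.05 -4.  ] M [0.01 0.19 0.  ]
```

```bash
python3 -m pendant '{"grip":[-1,-1,-1,-1,-1,-1,-1,-1,-1,-1,-1,-1],"linear":[[0,4,0],[0,8,0],[0,12,0],[0,16,0],[0,19,0],[0,20,0],[0,20,0],[0,20,0],[0,20,0],[0,20,0],[0,20,0],[0,20,0]],"angular":[[0,0,0],[0,0,0],[0,0,0],[0,0,0],[0,0,0],[0,0,0],[0,0,0],[0,0,0],[0,0,0],[0,0,0],[0,0,0],[0,0,0]]}'; python3 -m pendant '{"grip":[-1,-1,-1,-1,-1,-1,-1,-1,-1,-1,-1,-1],"linear":[[0,20,0],[0,20,0],[0,20,0],[0,20,0],[0,20,0],[1,19,0],[1,16,0],[1,12,0],[1,8,0],[0,3,0],[0,0,0],[0,0,0]],"angular":[[0,0,0],[0,0,0],[0,0,0],[0,0,0],[0,0,0],[0,0,0],[0,0,0],[0,0,0],[0,0,0],[0,0,0],[0,0,0],[0,0,0]]}'; python3 go.py 545 351 215 -2.4
cat > edge.py <<'E'
import cv2,sys
from droop import *
import droop
o=ctrl.get_obs();IM={n:ctrl.get_image(n) for n in('scene','top')}
CP={n:cam(n) for n in IM}; droop.cam=lambda n:CP[n]
import os;k=len(os.listdir('pics'))
for n in IM: cv2.imwrite(f'pics/e{k}_{n}.png',IM[n][:,:,::-1])
Rt=Ro.from_rotvec(o['orientation']);g=o['ee_pos']+Rt.apply([0,0,-19]);Rp=Rt*Ro.from_matrix(np.diag([-1,1,-1]))
s=IM['scene'];gray=cv2.GaussianBlur(cv2.cvtColor(s,cv2.COLOR_RGB2GRAY),(3,3),0).astype(float)
e=np.hypot(cv2.Sobel(gray,6,1,0),cv2.Sobel(gray,6,0,1))
B=[];K=np.linspace(.05,.95,25)
for p in np.arange(-10,80,1.):
  for d in(-98,-95):
    R=Rp*Ro.from_euler('y',np.radians(p)); C=[g+R.apply(np.array(l)-[d,0,36]) for l in[(-55,-55,50),(-55,55,50),(55,55,50),(55,-55,50)]]
    U=np.array([proj('scene',C[i]*(1-k)+C[j]*k) for i,j in((0,3),(1,2),(3,2)) for k in K])
    for dx in(0,1,2,3):
      for dy in(-1,0,1):
        B.append((e[np.rint(U[:,1]+dy).astype(int),np.rint(U[:,0]+dx).astype(int)].mean(),p,d,dx,dy))
B.sort(reverse=True)
for b in B[:6]: print(np.round(b,1))
print(proj('scene',g).round())
E
python3 edge.py
```

```text
t: 14.25
ee_pos: [541.6, 195.8, 214.5]
orientation: [0.06, 3.14, -0.004]
ft_force: [0.1, 0.2, -3.5]
width: 12.3
grasp_force: 30.0
t: 15.25
ee_pos: [544.4, 351.0, 214.3]
orientation: [0.062, 3.139, -0.005]
ft_force: [-0.3, -0.8, -4.5]
width: 11.9
grasp_force: 30.0
t 15.25 at [544.38 351.05 214.34] lin [-0.62 -0.03 -0.66] ang [-0.  0.  0.] lin after turn [-0.62 -0.02 -0.66] w 11.929409298497927 g 29.999274015426636 F [-0.26 -0.79 -4.47] M [ 0.01  0.17 -0.03]
[154.5  52.  -95.    0.   -1. ]
[152.5  54.  -95.    0.    0. ]
[151.  56. -98.   1.  -1.]
[151.  51. -95.   0.  -1.]
[150.8  57.  -95.    1.    1. ]
[150.2  55.  -95.    0.    0. ]
[432. 181.]
```

The edge fit gives a pitch of about 54°, so the nose is 60 ahead of and 143 below the grip. I'll move forward 31 and lower until the nose nearly touches the platform, at about 634.

```bash
python3 -m pendant '{"grip":[-1,-1,-1,-1,-1,-1,-1,-1,-1],"linear":[[-3,0,2],[-6,0,6],[-8,0,8],[-8,0,8],[-4,0,6],[-2,0,4],[0,0,2],[0,0,0],[0,0,0]],"angular":[[0,0,0],[0,0,0],[0,0,0],[0,0,0],[0,0,0],[0,0,0],[0,0,0],[0,0,0],[0,0,0]]}'; python3 -m pendant '{"grip":[-1,-1,-1,-1],"linear":[[0,0,2],[0,0,2],[0,0,2],[0,0,0]],"angular":[[0,0,0],[0,0,0],[0,0,0],[0,0,0]]}'; python3 go.py 474.3 354 62 -2.4
```

```text
t: 16.1
ee_pos: [575.3, 350.3, 178.4]
orientation: [0.062, 3.14, -0.005]
ft_force: [0.2, 0.9, -5.3]
width: 12.1
grasp_force: 30.0
t: 16.43
ee_pos: [575.2, 350.2, 172.3]
orientation: [0.062, 3.139, -0.005]
ft_force: [0.6, -0.1, -4.1]
width: 11.7
grasp_force: 30.0
t 16.4333 at [575.18 350.18 172.26] lin [101.13   0.18 110.1 ] ang [-0.  0.  0.] lin after turn [100.95  -0.41 110.26] w 11.720515320434364 g 29.999299943447113 F [ 0.65 -0.07 -4.13] M [-0.01  0.2   0.01]
```

```bash
python3 -m pendant '{"grip":[-1,-1,-1,-1],"linear":[[0,0,2],[0,0,2],[0,0,1],[0,0,0]],"angular":[[0,0,0],[0,0,0],[0,0,0],[0,0,0]]}'; python3 -m pendant '{"grip":[-1,-1,-1,-1],"linear":[[1,0,2],[1,0,2],[1,0,2],[0,0,0]],"angular":[[0,0,0],[0,0,0],[0,0,0],[0,0,0]]}';  python3 edge.py
```

```text
t: 16.77
ee_pos: [575.3, 350.1, 167.2]
orientation: [0.062, 3.14, -0.005]
ft_force: [0.3, 1.2, -4.4]
width: 11.9
grasp_force: 30.0
t: 17.1
ee_pos: [572.6, 350.4, 161.8]
orientation: [0.062, 3.138, -0.004]
ft_force: [-0.8, -0.5, -1.7]
width: 11.7
grasp_force: 30.0
[174.  54. -95.   0.   0.]
[173.7  57.  -98.    1.    0. ]
[172.5  54.  -98.    0.   -1. ]
[169.2  55.  -98.    0.   -1. ]
[169.1  53.  -95.    0.    0. ]
[168.6  52.  -95.    0.   -1. ]
[427. 208.]
```

The nose is in contact (Fz has dropped). Now the arc: draw the handle back while lowering it, checking forces in chunks.

```bash
python3 -m pendant '{"grip":[-1,-1,-1,-1,-1,-1,-1,-1,-1,-1],"linear":[[3,0,2],[5,0,3],[5,0,3],[5,0,3],[5,0,3],[5,0,3],[5,0,4],[5,0,4],[4,0,3],[0,0,0]],"angular":[[0,0,0],[0,0,0],[0,0,0],[0,0,0],[0,0,0],[0,0,0],[0,0,0],[0,0,0],[0,0,0],[0,0,0]]}';  python3 edge.py; python3 go.py 474.3 354 62 -2.4
```

```text
t: 18.03
ee_pos: [529.3, 351.9, 132.5]
orientation: [0.061, 3.141, -0.005]
ft_force: [1.0, 0.8, -0.1]
width: 12.0
grasp_force: 30.0
[192.6  35.  -95.    0.   -1. ]
[190.8  39.  -95.    1.   -1. ]
[189.9  38.  -95.    1.   -1. ]
[188.7  34.  -95.    0.   -1. ]
[187.7  36.  -95.    0.   -1. ]
[187.2  43.  -95.    2.    0. ]
[421. 201.]
t 18.1333 at [529.67 351.9  132.82] lin [55.41  0.15 70.82] ang [-0. -0.  0.] lin after turn [55.41 -0.23 70.82] w 11.883353610876224 g 29.99971568584442 F [ 0.91  0.75 -2.91] M [0.26 0.14 0.1 ]
```

```bash
python3 -m pendant '{"grip":[-1,-1,-1,-1,-1,-1,-1,-1,-1,-1,-1],"linear":[[3,0,3],[4,0,4],[4,0,4],[4,0,4],[4,0,4],[4,0,4],[4,0,4],[4,0,4],[4,0,5],[4,0,4],[0,0,0]],"angular":[[0,0,0],[0,0,0],[0,0,0],[0,0,0],[0,0,0],[0,0,0],[0,0,0],[0,0,0],[0,0,0],[0,0,0],[0,0,0]]}';  python3 edge.py; python3 go.py 474.3 354 62 -2.4
```

```text
t: 19.05
ee_pos: [490.2, 353.0, 92.3]
orientation: [-0.061, -3.141, 0.006]
ft_force: [-0.3, 1.0, 1.4]
width: 12.1
grasp_force: 30.0
[225.5  17.  -95.    0.   -1. ]
[219.6  16.  -95.    0.   -1. ]
[205.3  15.  -95.    0.    0. ]
[201.  16. -95.   0.   0.]
[193.1  14.  -95.    0.    0. ]
[188.1  15.  -98.    0.   -1. ]
[415. 199.]
t 19.15 at [490.5  353.01  92.8 ] lin [16.21  0.47 30.81] ang [-0. -0.  0.] lin after turn [16.22  0.31 30.8 ] w 11.886153291078458 g 30.000682175159454 F [-1.46  0.33 -1.49] M [0.2  0.26 0.06]
```

```bash
python3 -m pendant '{"grip":[-1,-1,-1,-1,-1,-1,-1,-1,-1,-1,-1],"linear":[[2,0,2],[2,0,3],[2,0,4],[2,0,4],[2,0,4],[2,0,3],[1,0,3],[1,0,3],[1,0,2],[0,0,1],[0,0,0]],"angular":[[0,0,0],[0,0,0],[0,0,0],[0,0,0],[0,0,0],[0,0,0],[0,0,0],[0,0,0],[0,0,0],[0,0,0],[0,0,0]]}';  python3 edge.py; python3 go.py 475.3 354 62 -2.4
```

```text
t: 20.07
ee_pos: [476.6, 353.9, 64.8]
orientation: [0.062, 3.139, -0.004]
ft_force: [0.9, -0.6, 6.2]
width: 11.8
grasp_force: 30.0
[182.1   5.  -95.    0.   -1. ]
[179.2   4.  -95.    0.    0. ]
[175.2   3.  -95.    0.    1. ]
[174.3   6.  -95.    0.   -1. ]
[174.   4. -98.   0.  -1.]
[162.6   5.  -95.    0.    0. ]
[412. 202.]
t 20.1667 at [476.57 353.88  64.81] lin [1.28 0.07 2.81] ang [-0.  0.  0.] lin after turn [1.27 0.06 2.81] w 11.848366304333087 g 30.0005641579628 F [-0.29 -1.09  6.53] M [ 0.03 -0.08 -0.01]
```

```bash
python3 -m pendant '{"grip":[-1,-1,-1,-1],"linear":[[1,0,0.5],[0.3,0,0.5],[0,0,0.5],[0,0,0]],"angular":[[0,0,0],[0,0,0],[0,0,0],[0,0,0]]}';  python3 edge.py
python3 - <<'E'
import cv2,glob,os
f=sorted(glob.glob('pics/e*_scene.png'),key=os.path.getmtime)[-1];g=f.replace('scene','top')
import numpy as np
a=cv2.resize(cv2.imread(f)[180:310,350:470],None,fx=3.3,fy=3.3,interpolation=2);b=cv2.resize(cv2.imread(g)[140:270,70:190],None,fx=3.3,fy=3.3,interpolation=2)
cv2.imwrite('pics/last.png',cv2.convertScaleAbs(np.hstack([a,b]),alpha=1.8))
E
```

```text
t: 20.5
ee_pos: [476.0, 354.1, 64.1]
orientation: [0.062, 3.138, -0.004]
ft_force: [0.2, -3.5, 11.7]
width: 11.5
grasp_force: 30.0
[178.1   5.  -95.    0.   -1. ]
[171.6   4.  -95.    0.   -1. ]
[171.2   3.  -95.    0.    0. ]
[169.4   4.  -95.    0.    0. ]
[165.1   3.  -98.    0.   -1. ]
[164.3   2.  -95.    0.    1. ]
[412. 202.]
```

The force rises stiffly (about 5 N per 0.7 mm), so the pan is flat on the platform. I'll relax the load, open and withdraw upward.

```bash
python3 -m pendant '{"grip":[-1,-1,-1,0.3,0.3,0.3,0.3,0.3,0.3,0.3,0.3,0.3],"linear":[[0,0,-1],[0,0,-0.7],[0,0,0],[0,0,0],[0,0,0],[0,0,0],[0,0,0],[0,0,0],[0,0,0],[0,0,0],[0,0,0],[0,0,0]],"angular":[[0,0,0],[0,0,0],[0,0,0],[0,0,0],[0,0,0],[0,0,0],[0,0,0],[0,0,0],[0,0,0],[0,0,0],[0,0,0],[0,0,0]]}'; python3 -m pendant '{"grip":[0.3,0.3,0.3,0.3,0.3,0.3,0.3,0.3,0.3,0.3,0.3,0.3],"linear":[[0,0,0],[0,0,-3],[0,0,-6],[0,0,-10],[0,0,-15],[0,0,-20],[0,0,-20],[0,0,-20],[0,0,-20],[0,0,-15],[0,0,-8],[0,0,0]],"angular":[[0,0,0],[0,0,0],[0,0,0],[0,0,0],[0,0,0],[0,0,0],[0,0,0],[0,0,0],[0,0,0],[0,0,0],[0,0,0],[0,0,0]]}'
```

```text
t: 21.6
ee_pos: [475.5, 353.9, 64.5]
orientation: [0.062, 3.139, -0.004]
ft_force: [0.3, 0.2, 0.2]
width: 57.0
grasp_force: 0.0
t: 22.6
ee_pos: [476.3, 355.0, 204.3]
orientation: [0.062, 3.136, -0.0]
ft_force: [-0.0, 0.5, 0.4]
width: 57.4
grasp_force: 0.0
```

```bash
python3 -m pendant '{"grip":[0.3,0.3,0.3,0.3,0.3,0.3,0.3,0.3,0.3,0.3],"linear":[[5,0,-5],[12,0,-5],[15,0,-5],[15,0,0],[15,0,0],[15,0,0],[10,0,0],[5,0,0],[0,0,0],[0,0,0]],"angular":[[0,0,0],[0,0,0],[0,0,0],[0,0,0],[0,0,0],[0,0,0],[0,0,0],[0,0,0],[0,0,0],[0,0,0]]}'
python3 - <<'E'
from workcell import ctrl
import cv2,numpy as np
s=ctrl.get_image('scene')[:,:,::-1];t=ctrl.get_image('top')[:,:,::-1]
a=cv2.resize(s[190:320,350:470],None,fx=3.3,fy=3.3,interpolation=2);b=cv2.resize(t[140:270,70:190],None,fx=3.3,fy=3.3,interpolation=2)
c=np.hstack([cv2.resize(t,(224,168)),cv2.resize(s,(224,168)),cv2.resize(s[170:310,20:200],(216,168)),np.zeros((168,128,3),np.uint8)])
cv2.imwrite('pics/fin.png',cv2.convertScaleAbs(np.vstack([np.hstack([a,b]),c]),alpha=1.7))
E
```

```text
t: 23.43
ee_pos: [383.3, 358.2, 216.5]
orientation: [0.061, 3.139, -0.004]
ft_force: [-0.4, -0.3, 0.7]
width: 56.7
grasp_force: 0.0
```

View pics/fin.png

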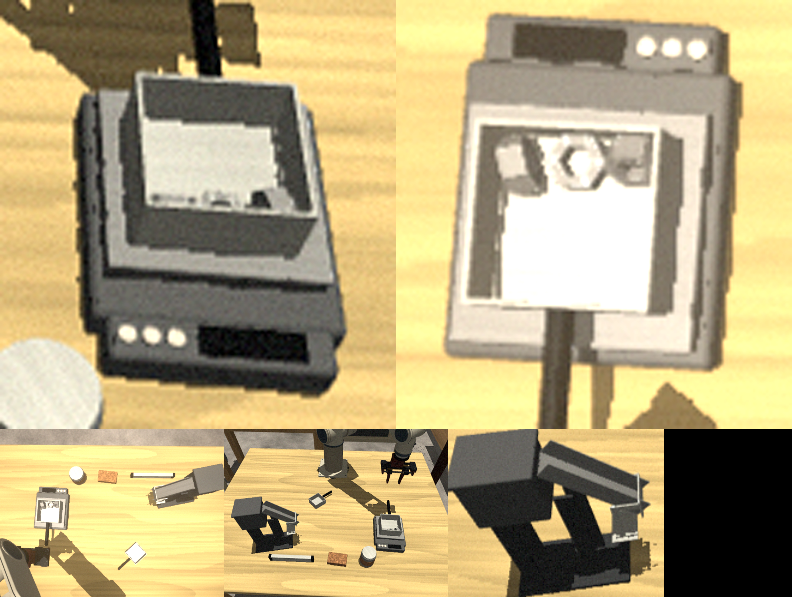

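The final view shows the pan on the platform with all three nuts in it, the gate shut and the bystanders in place. I'll check how well it is centred from the rim corners (478,113), (664,128), (655,312) and (463,303) in the right crop.

Run:
```python
from h import *
P=np.array([atz('top',70+(x-396)/3.3,140+y/3.3,95) for x,y in[(478,113),(664,128),(655,312),(463,303)]])
print(P.mean(0),[np.linalg.norm(P[i]-P[i-1]).round(1) for i in range(4)])
S=np.array([atz('scene',350+x/3.3,190+y/3.3,95) for x,y in[(318,215),(129,203),(136,74),(302,84)]])
print(S.mean(0),[np.linalg.norm(S[i]-S[i-1]).round(1) for i in range(4)])
```

```text
[573.4848651  344.47873071  95.        ] [np.float64(113.3), np.float64(111.1), np.float64(109.6), np.float64(113.2)]
[575.57571878 349.13081931  95.        ] [np.float64(107.5), np.float64(121.2), np.float64(108.2), np.float64(113.5)]
```

The centre is within about 5 mm, the sides fit a rim height of 95, so the pan is level, and the robot is clear. Handing in.

Run:
```python
from workcell import ctrl
print(ctrl.close_job())
```

```text
the job is handed in; nothing more can be done
None
```

The job is handed in at about 23 s: the pan with all three nuts is flat on the scale, about 5 mm off centre, the gate is shut and the bystanders look unmoved; the handle slipped in the grip when the nuts dropped, tipping the pan about 50° with nothing spilled, and one correcting tilt took joint 6 to its limit (read -2.541, range -2.54).

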